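# Load the long compound bar behind the rack's drop gate

### The job

Put the longest of the three bars of polishing compound into the small bar rack: lay it across the open front of the rack and slide it in broadside, so that its own leading edge lifts the hinged drop gate, until the gate falls fully down behind it. Leave the bar lying flat and square on the rack floor, shut in by the gate, and let go; do not lift or push the gate with the gripper.

Things in the scene. Friction and masses are not known exactly. Their poses are not given: they have to be found in the camera images.
- long_bar_mid (a point): Centre (half-way up) of the longest of three loose bars of polishing compound lying flat on the table: a brown block, half in a paper sleeve, 35 mm wide (its x axis), 102 mm long (y), 32 mm high (z), about 180 g. Pick it across its width at mid-length. The other two bars, 88 and 60 mm long, same section, lie beside it in any order.
- rack_seat (a point): Centre of the seated bar's place on the floor (4 mm above the table) of a fixed grey metal rack. x: way in, y: along the seated bar, z up. Two 23 mm high back stops (face x = +20 mm, y 28 to 54 mm either side) halt the bar with its centre at x = +2 mm; a finger fits between them. 25 mm high end cheeks leave 7 mm free at each end of the bar. Behind, only the gate's pin crosses, at x = 85 mm.
- rack_mouth (a point): Point on the rack floor 90 mm in front (-x) of rack_seat, same axes: lay the bar here, its length along y, then slide it 90 mm along +x, on the floor or up to 4 mm above it. The floor is open and flat here, from 22 mm before this point to 28 mm beyond it, 150 mm wide, with nothing above it; beyond, the cheeks are flared to 140 mm apart.
- drop_gate (a joint): Gate angle, rad: 0 down, + lifted; it falls by its weight (120 g). Two steel arms 12 mm wide at rack_seat y = +-40 mm, free between, reach forward over the seat from a rear pin, 46 mm above the floor. Their noses hang to 22 mm: ramp in front (x -62 to -32 mm), catch face at x = -30 mm. The bar lifts them 0.09 rad (tips then 60 mm high); they drop once its centre is past x = -11 mm. About 2 N.

How it is judged:
By the outcome, as a careful person would: the job done as asked, in the order asked, and still so for the second after the job is handed in, with the robot touching nothing.
It also fails if it takes over 40 s, if anything falls off the work surface, if the arm or the gripper's body presses on something with over 40 N, if the wrist force passes 120 N, or if a joint passes its speed limit or range.

### The arm

A 6-joint arm with a two-finger parallel gripper is mounted at the origin on a cart in front of the work surface, level with it; the furniture and walls round the work are solid. World frame = base frame: x ahead of the robot, y to its left, z up, the work surface at z = 0. Lengths are in mm, angles in rad, forces in N, time in s.
With the tool pointing down it reaches from about 275 to 750 mm from the base axis. Payload 10.2 kg.
Tool frame: the origin (TCP) lies at the very end of the fingers, on their centre line; the grasp point (between the pads) lies 19 mm behind it; x points along the fingers, y is the direction in which the jaws open and shut, and the axes are right-handed (so a half turn about x gives the same grasp; the last joint's range is limited). The gripper opens to 85 mm and grips with 20 to 120 N. Pads are 22 mm wide; open, the fingers measure 114 mm over their backs; the gripper's body (76 mm by 85 mm) begins 54 mm behind the grasp point. The pads swing forward as they close: fully open they stand 13 mm farther back than shut.
Start: joints at [1.112, 0.313, 1.498, -0, 1.331, -0.223], TCP at [122.664, 510.475, 231.294] pointing down, gripper open.
Joint ranges: [-2.94, 2.94], [-0.97, 2.17], [0.19, 2.56], [-1.23, 4.37], [0.02, 3.11], [-2.88, 2.88]. Speed limits (rad/s): [2.39, 2.39, 3.01, 3.14, 3.14, 3.14].

### API

Orientations are given as a unit quaternion [w, x, y, z].
In Python, from rig import ctrl, viewer, finish_job gives the robot as it stands.
- The arm moves only by the tool carry_out, never from a script. Its argument "targets" is a list of rows, each an object of numbers: "x", "y", "z": the shift along the world's x, y, z in m; "ax", "ay", "az": the turn, a rotation vector about the world's x, y, z in rad; "hand": the opening, from -1 (shut) to 1 (fully open). A call has 1 to 5 rows; each row is the pose to reach, as a shift and turn from the pose commanded when the call began; what a row does not reach only later rows make up. A row lasts 1/8 s, in which the tool goes at most 62.5 mm and 10.7 degrees, less where a joint would pass 70% of its speed; a pose out of reach is approached as far as the arm can. A call with a gripper value outside its range is refused whole. The fingers move at their own pace and stop on an object; "grip_force" is the grip in N (left out, the last holds). Time passes only in rows, so rows that repeat a pose let the fingers close. It gives the time, the measured TCP pose, the force and the opening at its end, in the units of the state.
- ctrl.sense(): the state, without advancing time (a new reading comes with each control period).
- viewer.capture(name): name is "side" or "top" or "wrist"; returns the picture (480x640x3 uint8, blue, green, red); there is no depth.
- viewer.camera_info(name): a dict with "fx", "fy", "cx", "cy" (pixels), "R" (3x3) and "t" (3): a world point X has camera coordinates R X + t. Camera axes: x right, y down, z forward; pixel columns grow to the right and rows downward; lengths in mm; the calibration is good to about 2 mm. A picture is of the moment at which its call begins: read the wrist's pose just before it. camera_info takes no time and is no camera call; for the wrist camera it gives the pose at the moment of the call.
- finish_job(): hands the job in, once; it reports no verdict.
The state is a dict: "time_s": time; "joints": joint angles; "dq": joint speeds; "tau": joint torques, N m; "eef_pos": TCP position; "ee_rot": TCP orientation; "force": force on the tool from outside, world axes, zero at the start; "wrist_torque": the same for the moment, N m; "grip_width": opening from 0.0 (shut) to 1.0 (fully open).
Only numpy, scipy, OpenCV 4.12 (cv2) and the standard library are available. Lean on these libraries where they do the work, as an engineer would, in place of code of your own. Each camera call takes 0.05 s, during which the arm holds its last target. There are 200 camera calls.

## Working session

There is one attempt and no reset: what is moved stays moved. The work goes in short steps, Python scripts to look and compute and a tool call to move; the robot and the scene stay as the last step left them, time stands still between calls to the robot, and variables do not carry over. Pictures are saved under pics/ and viewed, about 8 in all and at most 12, crops included, and the job is handed in when it is done.

Besides the shell and the picture viewer there is one more tool, called after "Call:" in YAML: its name, and indented under it one key for each argument. carry_out: Moves the arm, as the interface text tells. Its arguments: {"type":"object","properties":{"targets":{"type":"array"},"grip_force":{"type":"number"}},"required":["targets"]}

```bash
mkdir -p pics; ls
python3 - <<'E'
from rig import ctrl, viewer
import cv2
print(ctrl.sense())
for n in ("top","side"):
    im=viewer.capture(n); cv2.imwrite(f"pics/{n}0.png",im)
    print(n,viewer.camera_info(n))
E
```

```text
pics
{'time_s': 0.0, 'joints': array([ 1.11159538e+00,  3.13457727e-01,  1.49845785e+00,  3.32313057e-05,
        1.33100759e+00, -2.23389121e-01]), 'dq': array([-1.62305396e-03,  1.17237619e-04, -1.03086090e-03, -2.10750964e-03,
       -4.84263078e-05,  3.23651964e-04]), 'tau': array([-1.36778581e-04, -4.12266719e+01, -2.59743190e+01, -1.74705274e-04,
        4.13416288e-03, -1.67179763e-05]), 'eef_pos': array([122.53477673, 510.22778331, 230.72330861]), 'ee_rot': array([ 0.70202876,  0.08274234,  0.70236516, -0.08362125]), 'force': array([ 0.07023469, -0.05498248,  0.30652827]), 'wrist_torque': array([-0.04295932,  0.0086075 , -0.02183474]), 'grip_width': 0.9991222863882742}
top {'fx': 533.0756948572622, 'fy': 533.0756948572622, 'cx': 316.944734714002, 'cy': 235.65756853048504, 'R': array([[-0.00848008, -0.9999533 ,  0.00463549],
       [-0.98891255,  0.00769898, -0.14829937],
       [ 0.14825675, -0.00584168, -0.98893165]]), 't': array([  -3.4629051 ,  577.94838169, 1014.87152825])}
side {'fx': 557.0289445880455, 'fy': 557.0289445880455, 'cx': 314.61823555329875, 'cy': 237.9294647726261, 'R': array([[-0.95151168, -0.30750002, -0.0083226 ],
       [-0.13756184,  0.44955185, -0.88259837],
       [ 0.27514046, -0.83865778, -0.4700541 ]]), 't': array([ 553.18537773,  118.72374126, 1062.97784931])}
```

View pics/top0.png

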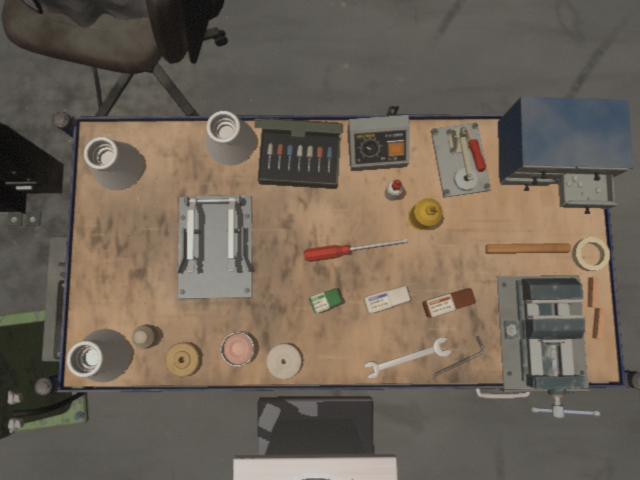

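View pics/side0.png

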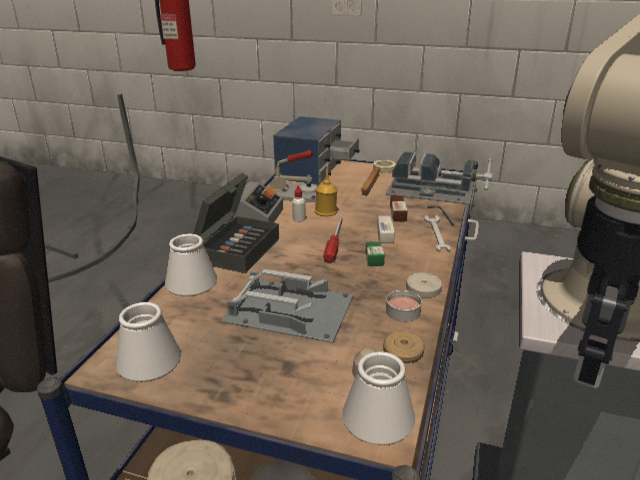

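The longest bar looks like the brown one at top-view px (448,302), against white (388,299) and green (326,300). The rack is at (215,245), with its mouth toward the robot and the pin at the far end. I'll measure next.

```bash
cat > h.py <<'E'
import numpy as np, cv2
from rig import ctrl, viewer
def ray(ci,uv,z):
    R=np.array(ci["R"]);t=np.array(ci["t"]);c=-R.T@t
    d=R.T@np.array([(uv[0]-ci["cx"])/ci["fx"],(uv[1]-ci["cy"])/ci["fy"],1.])
    return (c+d*(z-c[2])/d[2])
def proj(ci,X):
    p=np.array(ci["R"])@np.array(X,float)+np.array(ci["t"])
    return np.array([ci["fx"]*p[0]/p[2]+ci["cx"],ci["fy"]*p[1]/p[2]+ci["cy"]])
E
python3 - <<'E'
from h import *
im=cv2.imread("pics/top0.png")
a=cv2.resize(im[180:310,165:265],None,fx=4,fy=4,interpolation=cv2.INTER_CUBIC)
b=cv2.resize(im[270:330,300:485],None,fx=2,fy=2,interpolation=cv2.INTER_CUBIC)
o=np.zeros((520,780,3),np.uint8); o[:520,:400]=a; o[:120,405:775]=b
cv2.imwrite("pics/crop.png",o)
ci=viewer.camera_info("top")
for n,ends in dict(brown=((425,308),(473,297)),white=((367,304),(409,293)),green=((312,305),(341,295))).items():
    p,q=[ray(ci,e,32) for e in ends]; print(n,np.linalg.norm(p-q),(p+q)/2)
E
```

```text
brown 97.9024458273936 [ 444.34602666 -267.4511626    32.        ]
white 86.05230439438888 [ 453.18037468 -147.36240458   32.        ]
green 60.45127300836274 [451.25158496 -26.01150082  32.        ]
```

View pics/crop.png

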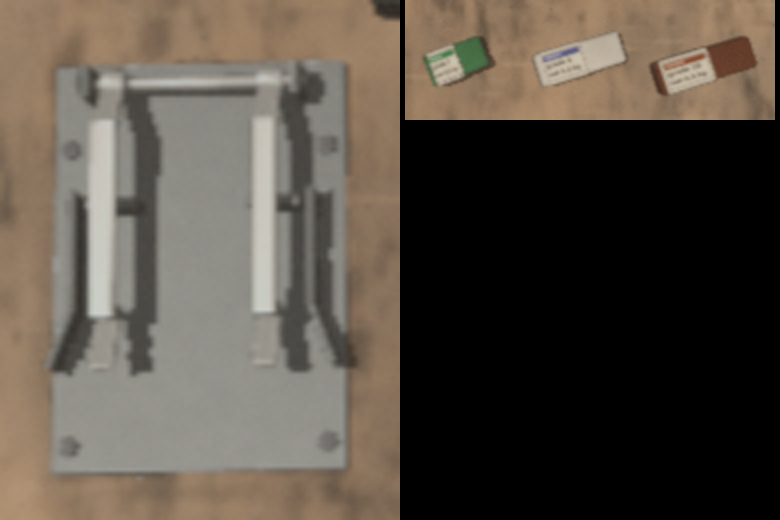

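The crop confirms brown is the longest. The plate corners in the crop are (56,64), (346,62), (346,470) and (52,472).

Run:
```python
from h import *
ci=viewer.camera_info("top")
C=[ray(ci,(165+u/4-.4,180+v/4-.4),4) for u,v in ((56,64),(346,62),(346,470),(52,472))]
for c in C: print(c.round(1))
bl,br,fr,fl=C
print(np.linalg.norm(bl-br),np.linalg.norm(fl-fr),np.linalg.norm(bl-fl),np.linalg.norm(br-fr))
d=(bl+br-fl-fr)/2; yaw=np.arctan2(d[1],d[0]); print("yaw",yaw, np.arctan2(*((fl-fr)[:2]*[-1,1])), np.arctan2(-(fl-fr)[0],(fl-fr)[1]))
d/=np.linalg.norm(d); f=(fl+fr)/2; print("mouth",f+22*d,"seat",f+112*d)
# bar top outline (crop scaled x2, offset 300,270)
im=cv2.imread("pics/top0.png")
hsv=cv2.cvtColor(im,cv2.COLOR_BGR2HSV)
q=[(300+(u-405)/2,270+v/2) for u,v in ((652,65),(750,38),(757,66),(660,95))]
P=[ray(ci,p,z) for p,z in zip(q,(32,32,32,32))]
for p in P: print(p.round(1))
print(np.mean(P,0)); e=P[0]-P[1]+P[3]-P[2]; print("bar long dir yaw", np.arctan2(-e[0],e[1]))
s=ctrl.sense(); print(s["eef_pos"],s["ee_rot"])
from scipy.spatial.transform import Rotation as Ro
w,x,y,z=s["ee_rot"]; print(Ro.from_quat([x,y,z,w]).as_matrix().round(3))
```

```text
[670.2 278.6   4. ]
[670.2 127.9   4. ]
[459.1 125.9   4. ]
[459.4 274.3   4. ]
150.67961654843498 148.45563170101443 210.91802191128207 211.0609147071766
yaw 0.015100155545857879 -0.0015557470622525557 -0.0015557470622525557
mouth [481.24831649 200.41186397   4.        ] seat [571.23805602 201.77082632   4.        ]
[ 444.7 -217.1   32. ]
[ 470.4 -315.1   32. ]
[ 442.9 -320.6   32. ]
[ 415.5 -223.8   32. ]
[ 443.39279885 -269.14892814   32.        ]
bar long dir yaw 0.2661590385843092
[122.56978407 510.2704808  230.81193843] [ 0.70207561  0.0828007   0.70232035 -0.08354642]
[[-0.     0.234  0.972]
 [-0.001  0.972 -0.234]
 [-1.    -0.001 -0.   ]]
```

Call:
carry_out:
  targets:
    - {"x":0.04,"y":-0.045,"az":-0.18}
    - {"x":0.08,"y":-0.09,"az":-0.36}
    - {"x":0.12,"y":-0.135,"az":-0.54}
    - {"x":0.16,"y":-0.18,"az":-0.72}
    - {"x":0.2,"y":-0.225,"az":-0.9}

```text
invalid input at $.targets[0]: expected keys x, y, z, ax, ay, az, hand
```

Call:
carry_out:
  targets:
    - {"x":0.02,"y":-0.055,"az":-0.1}
    - {"x":0.04,"y":-0.11,"az":-0.17}
    - {"x":0.06,"y":-0.165,"az":-0.17}
    - {"x":0.08,"y":-0.22,"az":-0.17}
    - {"x":0.1,"y":-0.275,"az":-0.17}

```text
invalid input at $.targets[0]: expected keys x, y, z, ax, ay, az, hand
```

Call:
carry_out:
  targets:
    - {"x":0.005,"y":-0.055}
    - {"x":0.01,"y":-0.11}
    - {"x":0.014,"y":-0.165}
    - {"x":0.016,"y":-0.22,"z":-0.02}
    - {"x":0.016,"y":-0.26,"z":-0.05}

```text
invalid input at $.targets[0]: expected keys x, y, z, ax, ay, az, hand
```

Call:
carry_out:
  targets:
    - {}
    - {}

```text
invalid input at $.targets[0]: expected keys x, y, z, ax, ay, az, hand
```

All seven keys are needed in every row.

Call:
carry_out:
  targets:
    - {"x":0.04,"y":-0.045,"z":0,"ax":0,"ay":0,"az":-0.18,"hand":1}
    - {"x":0.08,"y":-0.09,"z":0,"ax":0,"ay":0,"az":-0.36,"hand":1}
    - {"x":0.12,"y":-0.135,"z":0,"ax":0,"ay":0,"az":-0.54,"hand":1}
    - {"x":0.16,"y":-0.18,"z":0,"ax":0,"ay":0,"az":-0.72,"hand":1}
    - {"x":0.2,"y":-0.225,"z":0,"ax":0,"ay":0,"az":-0.9,"hand":1}

```text
time_s: 0.72
eef_pos: [323.5, 283.8, 231.2]
ee_rot: [0.595, 0.382, 0.595, -0.382]
force: [2.1, 1.0, 0.9]
grip_width: 0.999
```

Call:
carry_out:
  targets:
    - {"x":0.02,"y":-0.055,"z":0,"ax":0,"ay":0,"az":-0.1,"hand":1}
    - {"x":0.04,"y":-0.11,"z":0,"ax":0,"ay":0,"az":-0.17,"hand":1}
    - {"x":0.06,"y":-0.165,"z":0,"ax":0,"ay":0,"az":-0.17,"hand":1}
    - {"x":0.08,"y":-0.22,"z":0,"ax":0,"ay":0,"az":-0.17,"hand":1}
    - {"x":0.1,"y":-0.275,"z":0,"ax":0,"ay":0,"az":-0.17,"hand":1}

```text
time_s: 1.35
eef_pos: [422.9, 8.5, 231.3]
ee_rot: [0.562, 0.43, 0.562, -0.43]
force: [0.5, 0.8, 0.6]
grip_width: 0.998
```

Call:
carry_out:
  targets:
    - {"x":0.005,"y":-0.055,"z":0,"ax":0,"ay":0,"az":0,"hand":1}
    - {"x":0.01,"y":-0.11,"z":0,"ax":0,"ay":0,"az":0,"hand":1}
    - {"x":0.015,"y":-0.165,"z":-0.01,"ax":0,"ay":0,"az":0,"hand":1}
    - {"x":0.02,"y":-0.22,"z":-0.03,"ax":0,"ay":0,"az":0,"hand":1}
    - {"x":0.02,"y":-0.277,"z":-0.05,"ax":0,"ay":0,"az":0,"hand":1}

```text
time_s: 1.98
eef_pos: [442.5, -268.3, 180.5]
ee_rot: [0.562, 0.43, 0.562, -0.429]
force: [1.0, 0.9, 0.7]
grip_width: 1.003
```

Call:
carry_out:
  targets:
    - {"x":0,"y":0,"z":0,"ax":0,"ay":0,"az":0,"hand":1}
    - {"x":0,"y":0,"z":0,"ax":0,"ay":0,"az":0,"hand":1}

```text
time_s: 2.22
eef_pos: [442.6, -266.1, 181.2]
ee_rot: [0.561, 0.43, 0.562, -0.429]
force: [-0.6, 0.2, 0.5]
grip_width: 0.997
```

Run:
```python
from h import *
ci=viewer.camera_info("wrist"); im=viewer.capture("wrist"); cv2.imwrite("pics/w1.png",im)
import pickle; pickle.dump(ci,open("w1.pkl","wb"))
print(ctrl.sense()["eef_pos"], -np.array(ci["R"]).T@ci["t"])
```

```text
[ 442.81289459 -265.70903948  181.62912378] [ 422.03878128 -192.46101742  323.87378541]
```

View pics/w1.png

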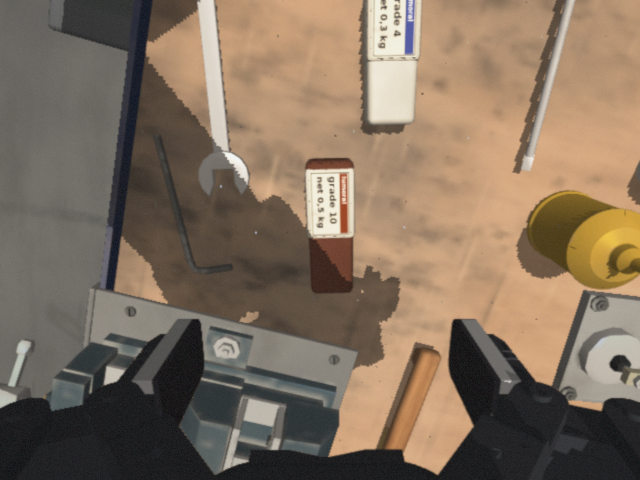

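The brown bar's top face in the wrist view has corners at about (307,161), (352,160), (354,291) and (311,293). The vise base edge is near (220,345).

Run:
```python
from h import *
import pickle; ci=pickle.load(open("w1.pkl","rb"))
P=[ray(ci,p,32) for p in ((307,163),(352,161),(354,291),(311,293))]
for p in P: print(p.round(1))
print("c",np.mean(P,0)); e=P[0]+P[1]-P[2]-P[3]; print(np.linalg.norm(e)/2,"yaw",np.arctan2(-e[0],e[1]),"width",np.linalg.norm(P[0]-P[1]),np.linalg.norm(P[2]-P[3]))
for n,p,z in (("vise plate",(95,290),10),("plate r",(356,350),10),("jaw",(330,385),40),("jaw",(175,335),60),("handle",(427,350),15)): print(n,ray(ci,p,z).round(0))
```

```text
[ 417.6 -226.3   32. ]
[ 447.  -216.9   32. ]
[ 475.2 -308.9   32. ]
[ 444.5 -318.9   32. ]
c [ 446.05908807 -267.74064178   32.        ]
96.31073879776834 yaw 0.289980495037516 width 30.77823038009831 32.30123493279396
vise plate [ 277. -371.   10.]
plate r [ 496. -369.   10.]
jaw [ 478. -387.   40.]
jaw [ 358. -363.   60.]
handle [ 552. -351.   15.]
```

Call:
carry_out:
  targets:
    - {"x":0.0035,"y":-0.0015,"z":-0.05,"ax":0,"ay":0,"az":0.02,"hand":1}
    - {"x":0.0035,"y":-0.0015,"z":-0.1,"ax":0,"ay":0,"az":0.02,"hand":1}
    - {"x":0.0035,"y":-0.0015,"z":-0.14,"ax":0,"ay":0,"az":0.02,"hand":1}
    - {"x":0.0035,"y":-0.0015,"z":-0.165,"ax":0,"ay":0,"az":0.02,"hand":1}
    - {"x":0.0035,"y":-0.0015,"z":-0.178,"ax":0,"ay":0,"az":0.02,"hand":1}

```text
time_s: 2.9
eef_pos: [446.4, -266.9, 2.9]
ee_rot: [0.566, 0.424, 0.566, -0.423]
force: [-0.3, -0.2, 0.1]
grip_width: 1.004
```

Call:
carry_out:
  targets:
    - {"x":0,"y":0,"z":0,"ax":0,"ay":0,"az":0,"hand":0.3}
    - {"x":0,"y":0,"z":0,"ax":0,"ay":0,"az":0,"hand":-0.3}
    - {"x":0,"y":0,"z":0,"ax":0,"ay":0,"az":0,"hand":-0.6}
    - {"x":0,"y":0,"z":0,"ax":0,"ay":0,"az":0,"hand":-1}
    - {"x":0,"y":0,"z":0,"ax":0,"ay":0,"az":0,"hand":-1}
  grip_force: 50

```text
time_s: 3.52
eef_pos: [446.8, -268.4, 4.5]
ee_rot: [0.567, 0.424, 0.565, -0.424]
force: [0.0, 1.8, 6.2]
grip_width: 0.39
```

Call:
carry_out:
  targets:
    - {"x":0,"y":0,"z":0,"ax":0,"ay":0,"az":0,"hand":-1}
    - {"x":0,"y":0,"z":0.02,"ax":0,"ay":0,"az":0,"hand":-1}
    - {"x":0,"y":0,"z":0.06,"ax":0,"ay":0,"az":0,"hand":-1}
    - {"x":0,"y":0,"z":0.11,"ax":0,"ay":0,"az":0,"hand":-1}
    - {"x":0,"y":0,"z":0.15,"ax":0,"ay":0,"az":0,"hand":-1}

```text
time_s: 4.15
eef_pos: [446.2, -268.1, 155.5]
ee_rot: [0.566, 0.424, 0.565, -0.424]
force: [0.3, -0.7, -1.7]
grip_width: 0.391
```

Run:
```python
from h import *
import pickle
s=ctrl.sense();ci=viewer.camera_info("wrist"); im=viewer.capture("wrist"); cv2.imwrite("pics/w2.png",im)
pickle.dump((ci,s),open("w2.pkl","wb")); print(s["eef_pos"],s["ee_rot"],s["force"],s["grip_width"])
```

```text
[ 446.16508739 -268.05271903  155.52745975] [ 0.56645194  0.42386089  0.56541657 -0.42400265] [ 0.32466546 -0.68202122 -1.74905414] 0.39134818727984977
```

View pics/w2.png

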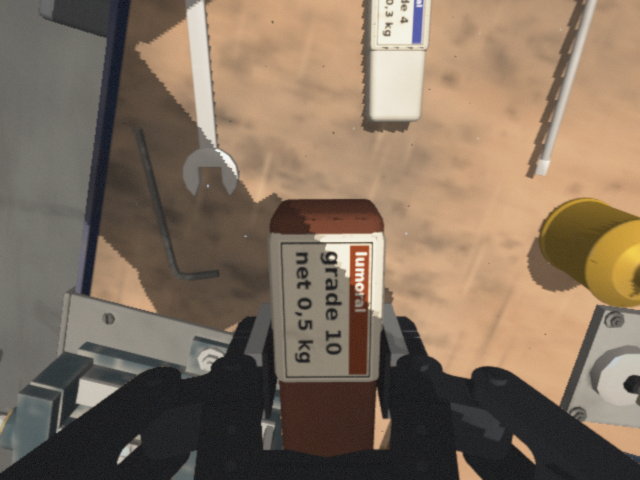

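The bar is held squarely and seen from its +y end. The top edge of the end is at about row 233 (cols 270-384) and its bottom edge at about row 200 (cols 282-372).

Run:
```python
from h import *
import pickle; ci,s=pickle.load(open("w2.pkl","rb")); T=s["eef_pos"]
from scipy.spatial.transform import Rotation as Ro
w,x,y,z=s["ee_rot"]; M=Ro.from_quat([x,y,z,w]).as_matrix(); ya=M[:,1]; print("tool yaw",np.arctan2(ya[1],ya[0]))
L=np.array([-ya[1],ya[0],0])
for n,p,zz in (("top l",(270,233),27.5),("top r",(384,235),27.5),("bot l",(282,200),-4.5),("bot r",(372,200),-4.5)):
    d=ray(ci,p,T[2]+zz)-T; print(n,"along",d@L,"across",d@ya)
```

```text
tool yaw 0.28496875489966117
top l along 44.51239595090563 across -16.464093698088345
top r along 43.895859646664285 across 15.842894177085642
bot l along 47.659022250715964 across -16.162835718080498
bot r along 47.63301473526195 across 15.653257303126107
```

Call:
carry_out:
  targets:
    - {"x":0.004,"y":0.055,"z":0,"ax":0,"ay":0,"az":-0.07,"hand":-1}
    - {"x":0.008,"y":0.11,"z":0,"ax":0,"ay":0,"az":-0.14,"hand":-1}
    - {"x":0.012,"y":0.165,"z":0,"ax":0,"ay":0,"az":-0.21,"hand":-1}
    - {"x":0.016,"y":0.22,"z":0,"ax":0,"ay":0,"az":-0.28,"hand":-1}
    - {"x":0.02,"y":0.275,"z":0,"ax":0,"ay":0,"az":-0.28,"hand":-1}

```text
time_s: 4.82
eef_pos: [466.0, 8.7, 153.5]
ee_rot: [0.501, 0.499, 0.501, -0.499]
force: [1.3, 0.7, -2.1]
grip_width: 0.391
```

Call:
carry_out:
  targets:
    - {"x":0.003,"y":0.055,"z":0,"ax":0,"ay":0,"az":0,"hand":-1}
    - {"x":0.006,"y":0.11,"z":0,"ax":0,"ay":0,"az":0,"hand":-1}
    - {"x":0.009,"y":0.16,"z":0,"ax":0,"ay":0,"az":0,"hand":-1}
    - {"x":0.012,"y":0.195,"z":-0.02,"ax":0,"ay":0,"az":0,"hand":-1}
    - {"x":0.012,"y":0.195,"z":-0.03,"ax":0,"ay":0,"az":0,"hand":-1}

```text
time_s: 5.45
eef_pos: [477.4, 203.7, 122.3]
ee_rot: [0.502, 0.498, 0.502, -0.498]
force: [0.3, -0.6, -1.9]
grip_width: 0.391
```

Call:
carry_out:
  targets:
    - {"x":0,"y":0,"z":0,"ax":0,"ay":0,"az":0,"hand":-1}
    - {"x":0,"y":0,"z":0,"ax":0,"ay":0,"az":0,"hand":-1}

```text
time_s: 5.7
eef_pos: [478.5, 201.1, 123.9]
ee_rot: [0.501, 0.499, 0.501, -0.499]
force: [0.5, -0.1, -1.7]
grip_width: 0.389
```

Run:
```python
from h import *
import pickle
s=ctrl.sense();ci=viewer.camera_info("wrist"); im=viewer.capture("wrist"); cv2.imwrite("pics/w3.png",im)
pickle.dump((ci,s),open("w3.pkl","wb")); print(s["eef_pos"],s["ee_rot"],s["force"],s["grip_width"])
```

```text
[478.54055988 201.13880812 123.86948912] [ 0.50113002  0.49928876  0.50071939 -0.49885823] [ 0.48341956 -0.07604185 -1.74739401] 0.3890977508285404
```

View pics/w3.png

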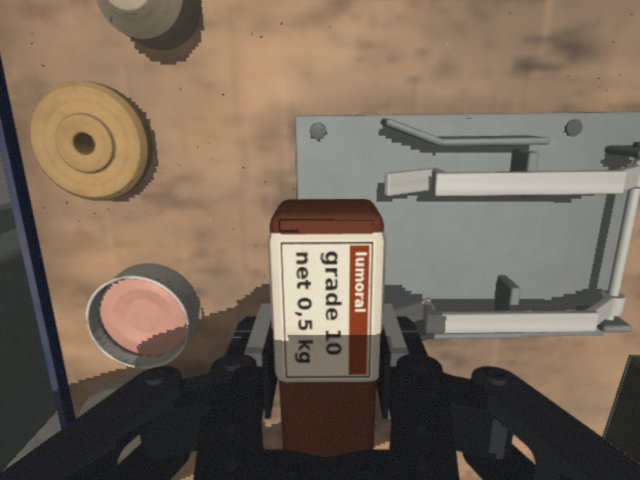

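Wrist view: the rack's +y plate edge runs from (296,116) to (636,112), and the front edge is at col 297. The arms are at rows ~183 and ~321, with the gate down.

Run:
```python
from h import *
import pickle; ci,s=pickle.load(open("w3.pkl","rb")); T=s["eef_pos"]
from scipy.spatial.transform import Rotation as Ro
w,x,y,z=s["ee_rot"]; M=Ro.from_quat([x,y,z,w]).as_matrix(); ya=M[:,1]; print("tool yaw",np.arctan2(ya[1],ya[0]), M[:,0])
im=cv2.imread("pics/w3.png"); g=cv2.cvtColor(im,cv2.COLOR_BGR2GRAY); b=im[:,:,0].astype(int)-im[:,:,2]
rows=[(c,90+np.argmax(np.diff(b[90:130,c-2:c+3].mean(1)))+.5) for c in range(310,640,30)]
P=np.array([ray(ci,r,4)[:2] for r in rows]); k=np.polyfit(P[:,0],P[:,1],1); print(P.round(1).tolist(),"yaw",np.arctan(k[0]))
cols=[(280+np.argmax(np.diff(b[r-2:r+3,280:315].mean(0)))+.5,r) for r in range(125,195,10)]
Q=np.array([ray(ci,r,4)[:2] for r in cols]); print("front",Q.round(1).tolist())
for n,p in (("arm+ tip",(386,183)),("arm+ l",(560,172)),("arm+ r",(560,194)),("arm- l",(560,312)),("arm- r",(560,331))): print(n,ray(ci,p,54).round(1))
```

```text
tool yaw 0.003702420222325253 [ 8.41123576e-04  2.14565110e-05 -9.99999646e-01]
[[467.9, 277.4], [485.7, 277.5], [503.6, 277.5], [521.4, 278.1], [539.2, 278.2], [557.1, 278.3], [574.9, 278.9], [592.7, 278.9], [610.5, 279.0], [628.3, 279.6], [646.1, 279.7]] yaw 0.013418608147054005
front [[458.5, 271.4], [458.4, 265.6], [458.3, 259.7], [458.8, 253.7], [458.7, 247.7], [458.6, 241.5], [459.1, 235.3]]
arm+ tip [507.8 244.5  54. ]
arm+ l [594.7 250.3  54. ]
arm+ r [596.6 239.1  54. ]
arm- l [607.6 173.1  54. ]
arm- r [609.5 161.3  54. ]
```

Call:
carry_out:
  targets:
    - {"x":0.0025,"y":0.0025,"z":-0.03,"ax":0,"ay":0,"az":0.01,"hand":-1}
    - {"x":0.0025,"y":0.0025,"z":-0.07,"ax":0,"ay":0,"az":0.01,"hand":-1}
    - {"x":0.0025,"y":0.0025,"z":-0.1,"ax":0,"ay":0,"az":0.01,"hand":-1}
    - {"x":0.0025,"y":0.0025,"z":-0.112,"ax":0,"ay":0,"az":0.01,"hand":-1}
    - {"x":0.0025,"y":0.0025,"z":-0.112,"ax":0,"ay":0,"az":0.01,"hand":-1}

```text
time_s: 6.38
eef_pos: [480.9, 204.2, 11.6]
ee_rot: [0.504, 0.496, 0.504, -0.496]
force: [0.7, -0.0, -0.9]
grip_width: 0.389
```

Call:
carry_out:
  targets:
    - {"x":0,"y":0,"z":-0.001,"ax":0,"ay":0,"az":0,"hand":-1}
    - {"x":0,"y":0,"z":-0.002,"ax":0,"ay":0,"az":0,"hand":-1}

```text
time_s: 6.62
eef_pos: [481.3, 204.6, 10.2]
ee_rot: [0.504, 0.497, 0.503, -0.496]
force: [-0.6, 1.0, -0.9]
grip_width: 0.392
```

Call:
carry_out:
  targets:
    - {"x":0,"y":0,"z":-0.001,"ax":0,"ay":0,"az":0,"hand":-1}
    - {"x":0,"y":0,"z":-0.001,"ax":0,"ay":0,"az":0,"hand":-1}

```text
time_s: 6.88
eef_pos: [480.8, 204.5, 8.5]
ee_rot: [0.504, 0.496, 0.504, -0.496]
force: [0.4, -0.4, -0.6]
grip_width: 0.392
```

Call:
carry_out:
  targets:
    - {"x":0,"y":0,"z":-0.001,"ax":0,"ay":0,"az":0,"hand":-1}
    - {"x":0,"y":0,"z":-0.001,"ax":0,"ay":0,"az":0,"hand":-1}

```text
time_s: 7.12
eef_pos: [480.8, 204.5, 8.4]
ee_rot: [0.504, 0.496, 0.504, -0.496]
force: [-4.7, -1.7, 11.2]
grip_width: 0.392
```

Run:
```python
from h import *
import pickle
t=viewer.capture("side"); w=viewer.capture("wrist")
o=np.zeros((480,720,3),np.uint8); o[:240,:320]=cv2.resize(w,(320,240)); o[:,320:]=cv2.resize(t[240:360,200:300+0],(400,480),interpolation=cv2.INTER_CUBIC) 
c=cv2.resize(t[250:370,200:380],None,fx=4,fy=4,interpolation=cv2.INTER_CUBIC); cv2.imwrite("pics/s1.png",c); print(ctrl.sense()["force"])
```

```text
[-4.08847348 -1.04923033 12.70419083]
```

View pics/s1.png

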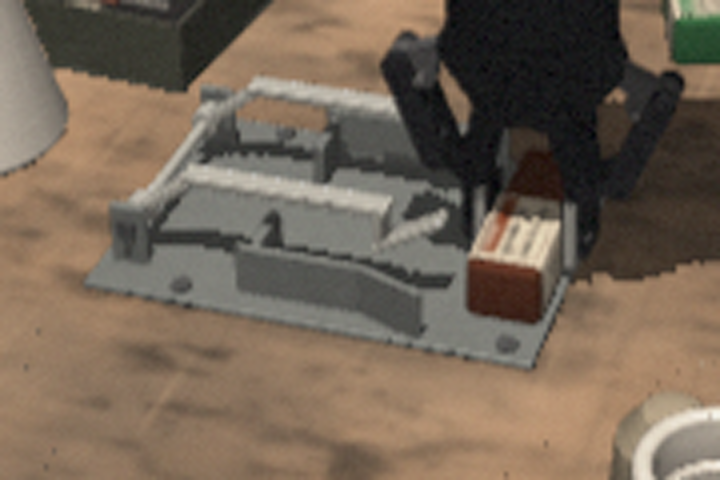

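The side view shows the bar lying on the rack floor at the mouth, square to the rack. Contact came at TCP z 8.4. I'll raise it about 1 mm and slide in.

Call:
carry_out:
  targets:
    - {"x":0.0,"y":0,"z":0.002,"ax":0,"ay":0,"az":0,"hand":-1}
    - {"x":0.01,"y":0.0,"z":0.002,"ax":0,"ay":0,"az":0,"hand":-1}
    - {"x":0.02,"y":0.0,"z":0.002,"ax":0,"ay":0,"az":0,"hand":-1}
    - {"x":0.03,"y":0.0,"z":0.002,"ax":0,"ay":0,"az":0,"hand":-1}
    - {"x":0.04,"y":0.0005,"z":0.002,"ax":0,"ay":0,"az":0,"hand":-1}

```text
time_s: 7.85
eef_pos: [521.1, 204.9, 8.9]
ee_rot: [0.503, 0.496, 0.504, -0.497]
force: [-1.8, 0.1, -2.3]
grip_width: 0.39
```

Call:
carry_out:
  targets:
    - {"x":0.008,"y":0,"z":0,"ax":0,"ay":0,"az":0,"hand":-1}
    - {"x":0.016,"y":0.0,"z":0,"ax":0,"ay":0,"az":0,"hand":-1}
    - {"x":0.024,"y":0.0,"z":0,"ax":0,"ay":0,"az":0,"hand":-1}
    - {"x":0.032,"y":0.0005,"z":0,"ax":0,"ay":0,"az":0,"hand":-1}
    - {"x":0.036,"y":0.0005,"z":0,"ax":0,"ay":0,"az":0,"hand":-1}

```text
time_s: 8.48
eef_pos: [557.2, 205.5, 9.3]
ee_rot: [0.504, 0.496, 0.504, -0.496]
force: [-0.5, 0.5, -1.9]
grip_width: 0.389
```

Call:
carry_out:
  targets:
    - {"x":0.005,"y":0,"z":0,"ax":0,"ay":0,"az":0,"hand":-1}
    - {"x":0.009,"y":0.0,"z":0,"ax":0,"ay":0,"az":0,"hand":-1}
    - {"x":0.012,"y":0.0,"z":0,"ax":0,"ay":0,"az":0,"hand":-1}
    - {"x":0.012,"y":0.0,"z":0,"ax":0,"ay":0,"az":0,"hand":-1}

```text
time_s: 8.98
eef_pos: [568.8, 205.5, 9.3]
ee_rot: [0.504, 0.496, 0.504, -0.496]
force: [-0.3, 0.6, -0.9]
grip_width: 0.39
```

Call:
carry_out:
  targets:
    - {"x":0.001,"y":0,"z":0,"ax":0,"ay":0,"az":0,"hand":-1}
    - {"x":0.002,"y":0.0,"z":0,"ax":0,"ay":0,"az":0,"hand":-1}
    - {"x":0.002,"y":0.0,"z":0,"ax":0,"ay":0,"az":0,"hand":-1}

```text
time_s: 9.35
eef_pos: [570.7, 205.5, 9.3]
ee_rot: [0.504, 0.496, 0.504, -0.496]
force: [0.3, 0.3, -1.4]
grip_width: 0.391
```

Run:
```python
from h import *
t=viewer.capture("side")
c=cv2.resize(t[250:370,200:380],None,fx=4,fy=4,interpolation=cv2.INTER_CUBIC); cv2.imwrite("pics/s2.png",c); print(ctrl.sense()["force"])
```

```text
[-0.77564311 -0.08135611 -1.40168883]
```

View pics/s2.png

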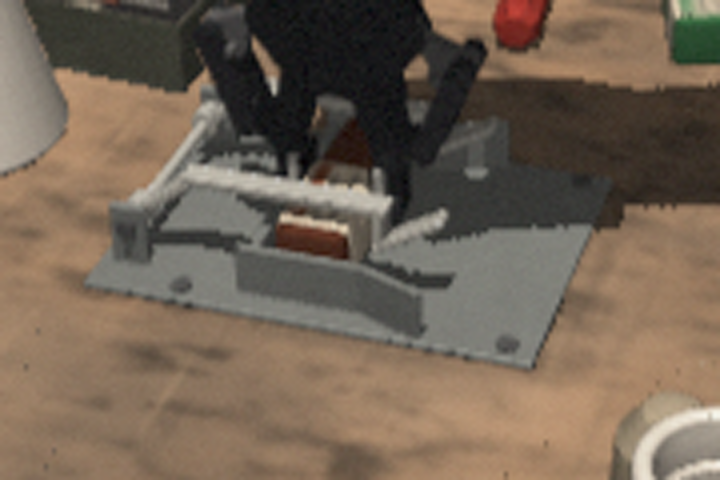

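The gate arms are back at the same image position as before, so the gate is down with the bar behind the noses. I'll set the bar down and release.

Call:
carry_out:
  targets:
    - {"x":0,"y":0,"z":-0.001,"ax":0,"ay":0,"az":0,"hand":-1}
    - {"x":0,"y":0,"z":-0.001,"ax":0,"ay":0,"az":0,"hand":0.2}
    - {"x":0,"y":0,"z":-0.001,"ax":0,"ay":0,"az":0,"hand":0.4}
    - {"x":0,"y":0,"z":-0.001,"ax":0,"ay":0,"az":0,"hand":0.4}
    - {"x":0,"y":0,"z":-0.001,"ax":0,"ay":0,"az":0,"hand":0.4}

```text
time_s: 10.02
eef_pos: [570.7, 205.4, 8.3]
ee_rot: [0.504, 0.496, 0.504, -0.496]
force: [0.9, 0.2, -0.2]
grip_width: 0.699
```

Call:
carry_out:
  targets:
    - {"x":0,"y":0,"z":0,"ax":0,"ay":0,"az":0,"hand":0.4}
    - {"x":0,"y":0,"z":0.02,"ax":0,"ay":0,"az":0,"hand":0.4}
    - {"x":0,"y":0,"z":0.05,"ax":0,"ay":0,"az":0,"hand":0.4}
    - {"x":0,"y":0,"z":0.1,"ax":0,"ay":0,"az":0,"hand":0.4}
    - {"x":0,"y":0,"z":0.15,"ax":0,"ay":0,"az":0,"hand":0.4}

```text
time_s: 10.65
eef_pos: [570.4, 205.4, 159.7]
ee_rot: [0.504, 0.496, 0.504, -0.496]
force: [0.7, 0.6, 0.1]
grip_width: 0.703
```

Call:
carry_out:
  targets:
    - {"x":-0.04,"y":-0.03,"z":0.03,"ax":0,"ay":0,"az":0,"hand":0.4}
    - {"x":-0.08,"y":-0.06,"z":0.06,"ax":0,"ay":0,"az":0,"hand":0.4}
    - {"x":-0.12,"y":-0.09,"z":0.08,"ax":0,"ay":0,"az":0,"hand":0.4}
    - {"x":-0.15,"y":-0.12,"z":0.1,"ax":0,"ay":0,"az":0,"hand":0.4}
    - {"x":-0.18,"y":-0.15,"z":0.1,"ax":0,"ay":0,"az":0,"hand":0.4}

```text
time_s: 11.28
eef_pos: [390.0, 54.7, 259.6]
ee_rot: [0.505, 0.497, 0.503, -0.495]
force: [0.1, -1.0, 0.8]
grip_width: 0.697
```

Run:
```python
from h import *
t=viewer.capture("side");p=viewer.capture("top");cv2.imwrite("pics/top3.png",p)
o=np.hstack([cv2.resize(t[250:370,200:320],(390,390),interpolation=cv2.INTER_CUBIC),cv2.resize(p[180:300,155:275],(390,390),interpolation=cv2.INTER_CUBIC)])
cv2.imwrite("pics/f.png",o)
```

```text
(no output)
```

View pics/f.png

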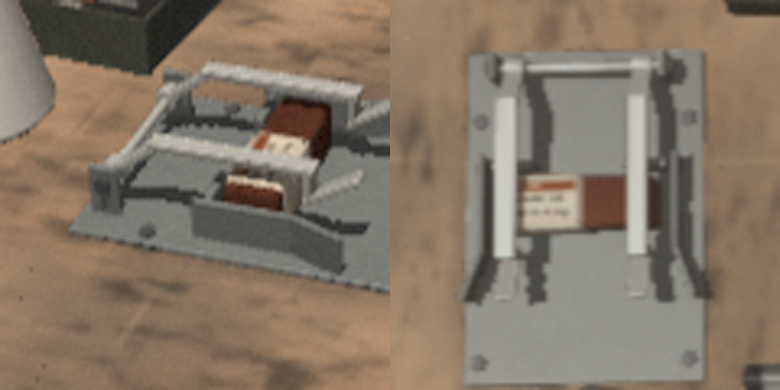

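The bar lies square inside the cheeks. The arm's white lower end is at row ~258.5, against 259 before, so the gate is down. One numeric check, then I'll hand in.

Run:
```python
from h import *
from rig import finish_job
ci=viewer.camera_info("top"); k=120/390
a=ray(ci,(155+(560-390)*k,180+174*k),36); b=ray(ci,(155+(560-390)*k,180+231*k),36); print("bar centre x rel seat",(a[0]+b[0])/2-571.3,"w",a[0]-b[0])
g=lambda n:cv2.cvtColor(cv2.imread(n),cv2.COLOR_BGR2GRAY).astype(np.float32)
A,B=g("pics/top0.png"),g("pics/top3.png")
for n,(r,c) in (("arm+",(205,183)),("arm-",(205,224))):   # arm strips
    t=A[r:r+65,c:c+15]; m=cv2.matchTemplate(B[r-6:r+71,c-6:c+21],t,cv2.TM_CCOEFF_NORMED); print(n,cv2.minMaxLoc(m)[1],cv2.minMaxLoc(m)[3],"(6,6)=unmoved")
print(finish_job())
```

```text
bar centre x rel seat -3.9881785720016296 w 35.27715828026635
arm+ 0.9667910933494568 (6, 6) (6,6)=unmoved
arm- 0.8583190441131592 (6, 6) (6,6)=unmoved
the job is handed in; nothing more can be done
None
```

The longest bar (the brown one) is in the rack with the gate down behind it, and the job is handed in at about 11.4 s of the 40 s allowed.

I gripped it across its width at mid-length and laid it on the rack floor at the mouth. I then slid it in broadside about 1 mm above the floor, so its own edge lifted the gate. After lowering it, I let go and backed the arm away.

**Last checks:**
- **Gate:** both arms matched their original top-view positions to the pixel. The match was weaker on the −y arm (0.86 against 0.97), and I did not look into why.
- **Bar:** in the side and top views it lies flat and square between the cheeks.
- **Forces:** the highest reading between moves was about 13 N, when the bar touched the rack floor at the mouth.

**Disagreement:** the top view puts the bar's centre 4 mm short of the seat centre, while the arm's position at release put it about 0.6 mm short. Both are past the −11 mm where the gate drops. I felt no contact with the back stops, so the bar is probably 2 to 6 mm short of touching them.

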